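Hang the coin bin on the louvered sorting rack

TASK

Hang the empty grey coin bin that has a lip along its back edge on the louvered rack, in the free bay with the blank card behind it: lift the lip over the top slat and let it down so that the lip catches and the bin hangs there by itself. The tray of the same size without a lip is not meant for the rack; leave it where it stands.

Things in the scene. Friction and masses are not known exactly. Their poses are not given: they have to be found in the camera images.
- coin_bin: Loose open grey bin on the table, 100 (x) x 60 (y) x 75 mm, walls 3, about 0.18 kg. Origin: centre of underside, z up. Grip across y at mid-length. Lip on its +x side, pointing roughly at the rack: a flange at the rim runs 12 mm back from the rear wall (underside 72 mm up), then slants down and out, tip 24 mm behind the wall, 16 mm below the rim. The rail goes between wall and lip.
- rack: Fixed grey louvered rack, 330 mm wide (y), four slanting slats. Origin: on the table, mid-width, below the front plane of the slats' edges; bins hang on its -x side. Rail for the lip: top slat's upper edge, 150 mm high, x = 0 to 6 mm; behind it the slat slants down and back. Bays at y = +75 and -75 mm; a like bin (fixed) hangs in one. Rear beam at x = 59 to 73 mm, as high as the rail.
- bay_card: Blank white card in a steel holder, 64 mm wide, fixed on the rack's rear beam behind the free bay (left or right). Its origin is not on the card but where the origin of a bin hung squarely in that bay lies: 78 mm above the table, 56 mm before the rack's front plane; axes parallel to the rack's and to the hung bin's. A hung bin may settle 6 mm to front or back and lean a few degrees.
- plain_tray: Loose open grey tray, 100 x 60 x 75 mm like the coin bin, but without lip or flange. Origin at the centre of its underside. A bystander: it stays where it is.
Mind the look-alikes: they are no part of the job. Leave any orange look-alike of the coin_bin alone.

How it is judged:
By the outcome, as a careful person would: the job done as asked, in the order asked, and still so for the second after the job is handed in, with the robot touching nothing.
It also fails if it takes over 42 s, if anything falls off the work surface, if the arm or the gripper's body presses on something with over 40 N, if the wrist force passes 120 N, or if a joint passes its speed limit or range.

ROBOT

A 7-joint arm with a two-finger parallel gripper is mounted at the origin on the work surface. World frame = base frame: x ahead of the robot, y to its left, z up, the work surface at z = 0. Lengths are in mm, angles in rad, forces in N, time in s.
With the tool pointing down it reaches from about 400 to 875 mm from the base axis. Payload 4.4 kg.
Tool frame: the origin (TCP) lies midway between the tips of the shut fingers; the grasp point (between the pads) lies 19 mm behind it (ctrl.pinch_z is the distance from the TCP to the grasp point, in mm); z points along the fingers, y is the line along which they close (so a half turn about z gives the same grasp; the last joint's range is limited). The gripper opens to 85 mm and grips with 20 to 120 N. Pads are 22 mm wide; open, the fingers measure 114 mm over their backs; the gripper's body (76 mm by 85 mm) begins 54 mm behind the grasp point. The pads swing forward as they close: fully open they stand 13 mm farther back than shut.
Start: joints at [1.273, 0.628, 0.038, 1.517, -0.027, 0.996, -0.02], TCP at [149.352, -632.623, 231.313] pointing down, gripper open.
Joint ranges: [-3.06, 3.06], [-0.37, 2.12], [-1.25, 1.32], [0.18, 2.47], [-1.1, 4.24], [0.23, 1.98], [-2.94, 2.94]. Speed limits (rad/s): [2.57, 2.57, 3.14, 3.14, 3.14, 3.14, 3.14].

INTERFACE

Orientations are given as [roll, pitch, yaw] about the fixed x, y, z axes, in that order (R = Rz(yaw) Ry(pitch) Rx(roll)).
In Python, from cell import read_state, cams, order, ctrl gives the robot as it stands.
- The arm moves only by the tool move_arm, never from a script. Its argument "targets" is text: rows parted by semicolons, each of 7 numbers parted by spaces: the gripper's target within -1 to 1 (fully open at 1, half-way at 0, shut at -1), then the shift along the tool's x, y, z in cm, then the turn, a rotation vector about the tool's x, y, z in degrees. A call has 1 to 5 rows; each row shifts and turns the commanded pose from where the row before left it, along the tool's axes as they then stand; what a row does not reach is not made up. A row lasts 1/12 s, in which the tool goes at most 41.7 mm and 7.16 degrees, less where a joint would pass 70% of its speed; a pose out of reach is approached as far as the arm can. A call with a gripper value outside its range is refused whole. The fingers move at their own pace and stop on an object; the grip force is fixed at half the most. Time passes only in rows, so rows that do not move let the fingers close. It gives the time, the measured TCP pose, the force, the opening and the grip force at its end, in the units of the state.
- read_state(): the state, without advancing time (a new reading comes with each control period).
- cams.get_image(name): name is "scene" or "top" or "wrist"; returns a dict with "color" (420x560x3 uint8, red, green, blue), "fovy" (degrees; the focal length in pixels is half the picture's height over the tangent of half this angle, whatever the lens; pixels are square), "cx", "cy" (the principal point, pixels), "rvec" (rotation vector, rad) and "tvec" (3), from world to camera coordinates, as OpenCV has them. Camera axes: x right, y down, z forward; pixel columns grow to the right and rows downward; lengths in mm; the calibration is good to about 2 mm. A picture is of the moment at which its call begins. There is no depth.
- order.finish_job(): hands the job in; it is judged then, once.
The state is a dict: "clock": time; "qpos": joint angles; "qd": joint speeds; "tau": joint torques, N m; "eef_pos": TCP position; "tool_rot": TCP orientation; "force": force on the tool from outside, world axes, zero at the start; "torque": the same for the moment, N m; "width": finger opening in mm; "gripper_force": force on a finger pad.
Only numpy, scipy, OpenCV 4.12 (cv2) and the standard library are available. Lean on these libraries where they do the work, as an engineer would, in place of code of your own. Each camera call takes 0.05 s, during which the arm holds its last target. There are 200 camera calls.

## Working session

There is one attempt and no reset: what is moved stays moved. The work goes in short steps, Python scripts to look and compute and a tool call to move; the robot and the scene stay as the last step left them, time stands still between calls to the robot, and variables do not carry over. Pictures are saved under pics/ and viewed, at most 10 in all, crops included, and the job is handed in when it is done.

Besides the shell and the picture viewer there is one more tool, called by a JSON object that holds its "fn" and its "kwargs". move_arm: Moves the arm, as the interface text tells. Its arguments: {"type":"object","properties":{"targets":{"type":"string"}},"required":["targets"]}

```bash
mkdir -p pics; cat > h.py <<'E'
import numpy as np, cv2
from cell import read_state, cams, order, ctrl
def cam(n):
    d=cams.get_image(n); d['R']=cv2.Rodrigues(np.array(d['rvec'],float))[0]; d['t']=np.array(d['tvec'],float).ravel()
    d['f']=d['color'].shape[0]/2/np.tan(np.radians(d['fovy'])/2); d['C']=-d['R'].T@d['t']; return d
def ray(d,u,v):
    r=d['R'].T@np.array([(u-d['cx'])/d['f'],(v-d['cy'])/d['f'],1.]); return r/np.linalg.norm(r)
def onz(d,u,v,z):
    r=ray(d,u,v); return d['C']+r*(z-d['C'][2])/r[2]
def proj(d,p):
    q=d['R']@np.array(p,float)+d['t']; return q[:2]/q[2]*d['f']+[d['cx'],d['cy']]
def save(d,n,crop=None,s=1):
    c=d['color'][...,::-1]
    if crop: x0,y0,x1,y1=crop; c=c[y0:y1,x0:x1]
    cv2.imwrite('pics/'+n,cv2.resize(c,None,fx=s,fy=s,interpolation=cv2.INTER_CUBIC))
E
python3 - <<'E'
from h import *
s=read_state(); print({k:np.round(v,3) for k,v in s.items()})
for n in ('top','scene'):
    d=cam(n); save(d,n+'0.png'); print(n,d['C'].round(),d['fovy'],d['cx'],d['cy'],d.keys())
    np.save(n+'.npy',d,allow_pickle=True)
E
```

```text
{'clock': np.float64(0.0), 'qpos': array([ 1.273,  0.629,  0.038,  1.518, -0.027,  0.996, -0.02 ]), 'qd': array([ 0.   , -0.001,  0.001,  0.001,  0.001,  0.001, -0.   ]), 'tau': array([ 1.0000e-03, -5.6340e+01,  1.2260e+00, -1.9345e+01,  1.1000e-02,
        1.0000e-02,  0.0000e+00]), 'eef_pos': array([ 149.211, -632.017,  230.414]), 'tool_rot': array([-3.14 ,  0.   ,  0.232]), 'force': array([ 0.075, -0.676, -0.275]), 'torque': array([-0.033, -0.009,  0.032]), 'gripper_force': np.float64(0.0), 'width': np.float64(85.632)}
top [388. -25. 883.] 53.46832140235962 283.19416942120694 208.50098982788336 dict_keys(['color', 'fovy', 'cx', 'cy', 'rvec', 'tvec', 'R', 't', 'f', 'C'])
scene [ 956. -614.  770.] 50.665230795570636 280.3008989300034 211.02746796035277 dict_keys(['color', 'fovy', 'cx', 'cy', 'rvec', 'tvec', 'R', 't', 'f', 'C'])
```

View pics/top0.png

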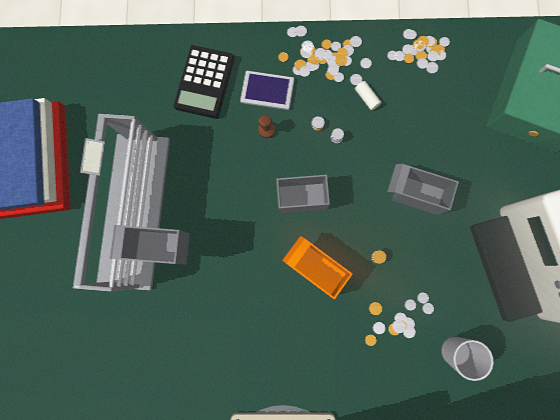

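View pics/scene0.png

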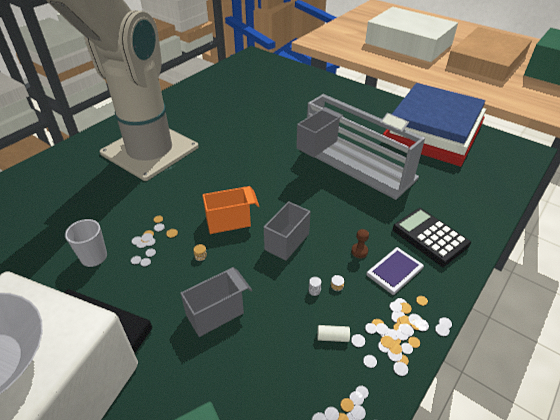

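The scene picture shows:
- **Lipped grey bin:** scene (215,300), lip at (238,278); top (424,189).
- **Plain tray:** scene (287,230), top (303,192), no lip.
- **Orange look-alike:** scene (230,210), top (318,267).
- **Fixed hung bin:** top (150,245).
- **Blank card:** top (93,156), so the free bay is the one at the top of that picture.

I choose the grey bin at top (424,189) and check it in one close composite.

```bash
python3 - <<'E'
from h import *
t=np.load('top.npy',allow_pickle=True).item(); s=np.load('scene.npy',allow_pickle=True).item()
def cr(d,x,y,w,h,k):
    c=cv2.resize(d['color'][y:y+h,x:x+w,::-1],None,fx=k,fy=k,interpolation=cv2.INTER_CUBIC)
    for i in range(0,w,20): cv2.putText(c,str(x+i),(i*k,8),0,.3,(0,255,255),1); cv2.line(c,(i*k,10),(i*k,14),(0,255,255),1)
    for j in range(0,h,20): cv2.putText(c,str(y+j),(0,j*k+4),0,.3,(0,255,255),1)
    return c
a=cr(t,60,100,140,200,3); b=cr(t,380,150,95,75,4); c=cr(s,170,255,95,75,4)
cv2.imwrite('pics/comp.png',np.hstack([a,np.vstack([b,c])]))
E
```

```text
(no output)
```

View pics/comp.png

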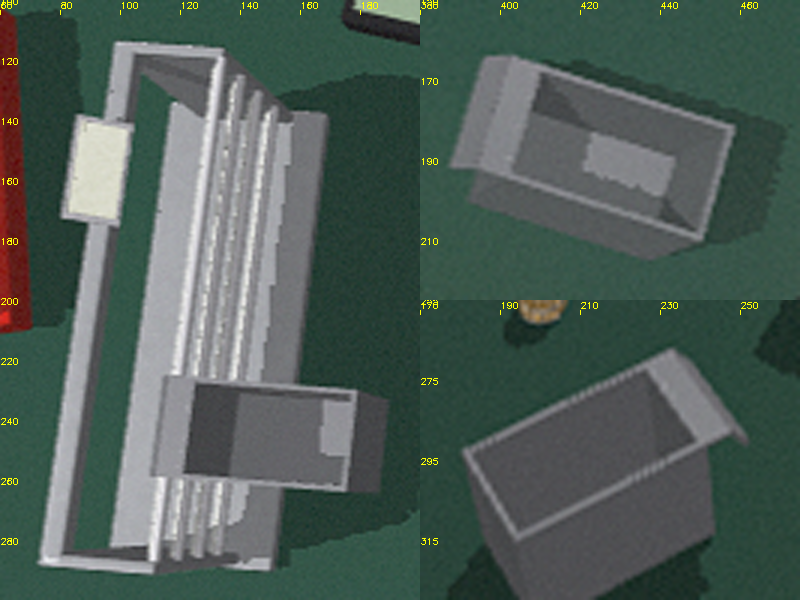

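The composite confirms it. The bin at top (424,189) has a flange and slanting lip on its left, with tip corners at about (397,164) and (387,191). Its front rim corners are (458.5,181.5) and (450.5,210). The rail runs from (135,117) to (111,291).

```bash
python3 - <<'E'
from h import *
t=np.load('top.npy',allow_pickle=True).item(); s=np.load('scene.npy',allow_pickle=True).item()
A=lambda X,Y:(60+X/3,100+Y/3); B=lambda X,Y:(380+(X-420)/4,150+Y/4); S=lambda X,Y:(170+(X-420)/4,255+(Y-300)/4)
def P(n,d,uv,z): p=onz(d,*uv,z); print(n,p.round(1)); return p[:2]
f1=P('F1',t,B(734,126),75);f2=P('F2',t,B(702,240),75);r1=P('R1in',t,B(540,72),75);r2=P('R2in',t,B(512,172),75)
print('w',np.linalg.norm(f1-f2))
P('scene F',s,S(463,452),75);P('scene F',s,S(518,539),75);P('sc flange end',s,S(673,350),75);P('tip',s,S(745,440),59)
a=P('rail+',t,A(225,50),150);b=P('rail-',t,A(155,572),150);print(np.linalg.norm(a-b))
a=P('beamout+',t,A(115,43),150);b=P('beamout-',t,A(40,563),150);print(np.linalg.norm(a-b))
h=[P('hung',t,A(*q),153) for q in ((357,390),(347,490),(190,378),(186,474))]
print('hw',np.linalg.norm(h[0]-h[1]))
for q in ((78,115),(133,124),(62,216),(116,226)): P('card',t,A(*q),170)
# scene checks of rail ends/hung
for q in ((311,98),(421,143)): P('sc rail?',s,q,150)
E
```

```text
F1 [ 555.4 -350.3   75. ]
F2 [ 499.3 -331.3   75. ]
R1in [ 583.6 -257.4   75. ]
R2in [ 533.7 -241.3   75. ]
w 59.33828318319443
scene F [ 499.6 -327.7   75. ]
scene F [ 555.1 -345.8   75. ]
sc flange end [ 536.9 -220.2   75. ]
tip [ 593.  -231.6   59. ]
rail+ [668.9 265.3 150. ]
rail- [352.2 291.9 150. ]
317.7923279244327
beamout+ [674.4 334.3 150. ]
beamout- [357.7 360.  150. ]
317.8001937097551
hung [457.2 176.  153. ]
hung [398.8 180.1 153. ]
hung [465.1 275.8 153. ]
hung [408.6 275.3 153. ]
hw 58.56179025394211
card [621.9 344.3 170. ]
card [615.9 310.7 170. ]
card [560.2 349.9 170. ]
card [553.7 317.3 170. ]
sc rail? [347.9 318.9 150. ]
sc rail? [682.2 304.8 150. ]
```

Measurements:
- **Bin:** width 59 mm at rim height 75, yaw about 71.3°, centre about (543,-292).
- **Rack:** yaw about 85.2°. The hung bin reads (-105,+74) in rack axes, as it should.
- **Target:** the free-bay bin origin is at about (580,214.5,78).

I'm approaching around the cash register, first in y and then in x, a little higher.

{"fn": "move_arm", "kwargs": {"targets": "1 1.5 -3.0 -0.7 0 0 0;1 1.5 -3.0 -0.7 0 0 0;1 1.5 -3.0 -0.7 0 0 0;1 1.5 -3.1 -0.7 0 0 0"}}

```text
clock: 0.43
eef_pos: [180.0, -499.4, 258.9]
tool_rot: [-3.14, 0.0, 0.231]
force: [0.8, 0.5, 0.7]
width: 85.1
gripper_force: 0.0
```

{"fn": "move_arm", "kwargs": {"targets": "1 1.5 -3.1 -0.7 0 0 0;1 1.5 -3.1 -0.7 0 0 0;1 1.5 -3.1 -0.7 0 0 0"}}

```text
clock: 0.68
eef_pos: [202.4, -398.3, 280.3]
tool_rot: [-3.141, 0.0, 0.232]
force: [0.9, -0.5, 0.5]
width: 85.4
gripper_force: 0.0
```

{"fn": "move_arm", "kwargs": {"targets": "1 3.9 -0.3 0 0 0 0;1 3.9 -0.3 0 0 0 0;1 3.9 -0.3 0 0 0 0;1 3.9 -0.3 0 0 0 0;1 3.9 -0.3 0 0 0 0"}}

```text
clock: 1.1
eef_pos: [390.1, -339.8, 280.3]
tool_rot: [-3.141, 0.0, 0.232]
force: [-0.1, -1.0, -0.2]
width: 85.5
gripper_force: 0.0
```

{"fn": "move_arm", "kwargs": {"targets": "1 3.9 -0.3 0 0 0 0;1 3.9 -0.3 0 0 0 0;1 3.9 -0.3 0 0 0 0;1 3.9 -0.3 0 0 0 0"}}

```text
clock: 1.43
eef_pos: [539.2, -292.3, 279.9]
tool_rot: [-3.141, 0.001, 0.232]
force: [0.0, -0.7, -0.2]
width: 85.4
gripper_force: 0.0
```

{"fn": "move_arm", "kwargs": {"targets": "1 0 0 0 0 0 -7.1;1 0 0 0 0 0 -7.1;1 0 0 0 0 0 -7.1;1 0 0 0 0 0 -7.1;1 0 0 0 0 0 -7.1"}}

```text
clock: 1.85
eef_pos: [537.5, -293.1, 279.7]
tool_rot: [-3.14, 0.0, 0.858]
force: [-0.2, 0.1, 0.6]
width: 85.3
gripper_force: 0.0
```

{"fn": "move_arm", "kwargs": {"targets": "1 0 0 0 0 0 -7.1;1 0 0 0 0 0 -7.1;1 0 0 0 0 0 -7.1;1 0 0 0 0 0 -1.2;1 0 0 0 0 0 0"}}

```text
clock: 2.27
eef_pos: [537.5, -293.4, 279.9]
tool_rot: [-3.141, -0.0, 1.242]
force: [-0.2, 0.9, -0.3]
width: 85.6
gripper_force: 0.0
```

```bash
python3 - <<'E'
from h import *
s=read_state(); print({k:np.round(v,3) for k,v in s.items() if k in('clock','qpos','eef_pos','tool_rot')})
d=cam('wrist'); np.save('w1.npy',d,allow_pickle=True); save(d,'w1.png'); print(d['C'].round(),d['f'])
E
```

```text
{'clock': np.float64(2.267), 'qpos': array([ 0.653,  0.541, -0.322,  1.559,  0.186,  1.072, -0.044]), 'eef_pos': array([ 537.507, -293.382,  279.928]), 'tool_rot': array([-3.141, -0.   ,  1.242])}
[ 559. -231.  424.] 301.86321317147656
```

View pics/w1.png

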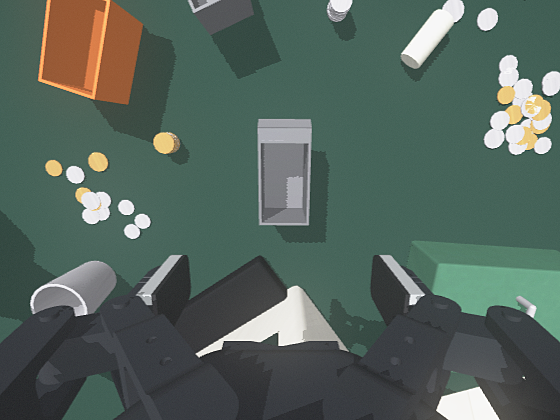

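The wrist view shows the lipped bin upright in the picture. Its front rim corners are at (259,225) and (309,225), and the rear with the lip is at y about 120–142. The plain tray is at (222,10) and the orange bin at (90,50), both well clear.

```bash
python3 - <<'E'
from h import *
d=np.load('w1.npy',allow_pickle=True).item()
P={k:onz(d,*uv,75)[:2] for k,uv in dict(f1=(259,225),f2=(309.5,224.5),r1=(258,142),r2=(312.5,142)).items()}
for k,p in P.items(): print(k,p.round(1))
w=P['f2']-P['f1']; print(np.linalg.norm(w), np.degrees(np.arctan2(w[1],w[0]))+90)
m=(P['f1']+P['f2'])/2; mr=(P['r1']+P['r2'])/2; v=mr-m; print(np.linalg.norm(v),np.degrees(np.arctan2(v[1],v[0])))
a=np.radians(71.5); print('centre',m+50*np.array([np.cos(a),np.sin(a)]))
E
```

```text
f1 [ 497.5 -330.4]
f2 [ 555.7 -349.6]
r1 [ 529.9 -237.5]
r2 [ 588.1 -257.4]
61.28910364267108 71.76070872142147
98.10812821514033 70.68221491353978
centre [ 542.43755477 -292.59583041]
```

{"fn": "move_arm", "kwargs": {"targets": "1 0.2 0.4 3.5 0 0 0;1 0 0 3.5 0 0 0;1 0 0 3.5 0 0 0;1 0 0 3.5 0 0 0;1 0 0 0 0 0 0"}}

```text
clock: 2.73
eef_pos: [537.4, -290.8, 133.7]
tool_rot: [-3.129, -0.001, 1.242]
force: [-1.1, 0.5, -0.5]
width: 85.6
gripper_force: 0.0
```

{"fn": "move_arm", "kwargs": {"targets": "1 0 0 2.5 0 0 0;1 0 0 2.5 0 0 0;1 0 0 2.5 0 0 0;1 0 0 2.5 0 0 0;1 0 0 1.2 0 0 0"}}

```text
clock: 3.15
eef_pos: [541.8, -292.7, 27.3]
tool_rot: [-3.14, 0.0, 1.242]
force: [-0.4, -0.2, -0.0]
width: 85.4
gripper_force: 0.0
```

Position is right, with no contact. Closing the gripper.

{"fn": "move_arm", "kwargs": {"targets": "-1 0 0 0 0 0 0;-1 0 0 0 0 0 0;-1 0 0 0 0 0 0;-1 0 0 0 0 0 0;-1 0 0 0 0 0 0"}}

```text
clock: 3.57
eef_pos: [543.3, -293.3, 30.0]
tool_rot: [3.139, 0.0, 1.244]
force: [0.0, 1.3, 3.0]
width: 59.4
gripper_force: 66.2
```

{"fn": "move_arm", "kwargs": {"targets": "-1 0 0 0 0 0 0;-1 0 0 0 0 0 0;-1 0 0 0 0 0 0;-1 0 0 0 0 0 0;-1 0 0 0 0 0 0"}}

```text
clock: 3.98
eef_pos: [543.3, -293.3, 30.0]
tool_rot: [3.139, 0.0, 1.244]
force: [0.0, -0.4, 6.4]
width: 59.5
gripper_force: 66.4
```

Bin held: width 59.5 mm, pad force 66 N. Lifting 200 mm.

{"fn": "move_arm", "kwargs": {"targets": "-1 0 0 -2 0 0 0;-1 0 0 -4 0 0 0;-1 0 0 -4 0 0 0;-1 0 0 -4 0 0 0;-1 0 0 -4 0 0 0"}}

```text
clock: 4.4
eef_pos: [541.6, -292.5, 210.3]
tool_rot: [-3.141, -0.0, 1.244]
force: [1.1, -1.0, -2.3]
width: 59.2
gripper_force: 65.6
```

{"fn": "move_arm", "kwargs": {"targets": "-1 0 0 -2 0 0 0;-1 2 -0.5 0 0 0 0;-1 3.5 -0.9 0 0 0 0;-1 3.5 -0.9 0 0 0 0;-1 3.5 -0.9 0 0 0 0"}}

```text
clock: 4.82
eef_pos: [551.5, -163.0, 228.7]
tool_rot: [3.141, 0.0, 1.242]
force: [0.5, -0.3, -2.9]
width: 59.2
gripper_force: 65.8
```

{"fn": "move_arm", "kwargs": {"targets": "-1 3.5 -0.9 0 0 0 0;-1 3.5 -0.9 0 0 0 0;-1 3.5 -0.9 0 0 0 0;-1 3.5 -0.9 0 0 0 0;-1 3.5 -0.9 0 0 0 0"}}

```text
clock: 5.23
eef_pos: [565.1, 17.7, 228.6]
tool_rot: [3.142, 0.0, 1.244]
force: [1.5, -0.1, -2.4]
width: 59.2
gripper_force: 65.8
```

{"fn": "move_arm", "kwargs": {"targets": "-1 3.5 -0.9 0 0 0 0;-1 3 -0.9 0 0 0 0;-1 2 -0.5 0 0 0 -7;-1 0 0 0 0 0 -7;-1 0 0 0 0 0 0"}}

```text
clock: 5.65
eef_pos: [570.6, 106.1, 228.4]
tool_rot: [-3.141, -0.001, 1.495]
force: [-0.4, 0.0, -2.8]
width: 59.9
gripper_force: 65.8
```

{"fn": "move_arm", "kwargs": {"targets": "-1 2.5 0 0 0 0 0;-1 2.5 0 0 0 0 0;-1 2.5 0.1 0 0 0 0;-1 1.3 0 0 0 0 0;-1 0 0 0 0 0 0"}}

```text
clock: 6.07
eef_pos: [578.9, 194.9, 228.5]
tool_rot: [-3.142, -0.002, 1.49]
force: [-1.0, 1.1, -2.3]
width: 59.3
gripper_force: 65.8
```

```bash
python3 - <<'E'
from h import *
s=read_state(); print({k:np.round(v,3) for k,v in s.items() if k in('clock','qpos','eef_pos','tool_rot')})
d=cam('wrist'); np.save('w2.npy',d,allow_pickle=True); save(d,'w2.png',None,1.4)
E
```

```text
{'clock': np.float64(6.067), 'qpos': array([-0.128,  0.597, -0.391,  1.629,  0.261,  0.966, -0.688]), 'eef_pos': array([578.908, 194.903, 228.452]), 'tool_rot': array([-3.142e+00, -2.000e-03,  1.490e+00])}
```

View pics/w2.png

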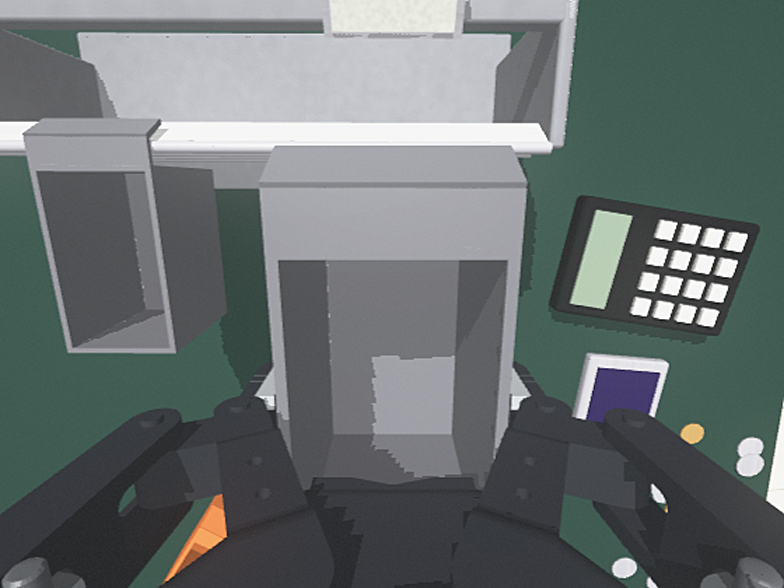

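The wrist view (scaled by 1.4) shows:
- **Held bin:** lip fold at (260,185)–(527,185), tip at (276,147)–(514,147).
- **Rail:** front edge along y about 151, right end at (553,152).
- **Hung bin:** fold at (25,134)–(160,134), front rim (68,352)–(176,351).

```bash
python3 - <<'E'
from h import *
d=np.load('w2.npy',allow_pickle=True).item(); s=read_state()
print(d['C'])
g=lambda x,y,z:onz(d,x/1.4,y/1.4,z)[:2]
a=g(0,150,150);b=g(553,152,150);e=(b-a)/np.linalg.norm(b-a);print('rail',a.round(1),b.round(1),np.degrees(np.arctan2(e[1],e[0]))+90)
h1=g(68,352,153);h2=g(176,351,153);k1=g(25,134,153);k2=g(160,134,153)
print('hung',h1.round(1),h2.round(1),np.linalg.norm(h2-h1),k1.round(1),k2.round(1))
f1=g(260,185,273.5);f2=g(527,185,273.5);t1=g(276,147,257.5);t2=g(514,147,257.5)
print('fold',f1.round(1),f2.round(1),np.linalg.norm(f2-f1),np.degrees(np.arctan2(*(f2-f1)[::-1]))+90);print('tip',t1.round(1),t2.round(1))
an=np.radians(85.2);X=np.array([np.cos(an),np.sin(an)]);Y=np.array([-X[1],X[0]])
O=np.array([510.3,276.6])
for n,p in dict(raila=a,railb=b,hungfront=(h1+h2)/2,hungfold=(k1+k2)/2,fold=(f1+f2)/2,tip=(t1+t2)/2,tcp=s['eef_pos'][:2],card=(g(330,0,170)+g(465,0,170))/2).items(): print(n,((p-O)@X).round(1),((p-O)@Y).round(1))
E
```

```text
[584.21237495 259.87509211 372.62034123]
rail [389.8 290.5] [665.5 267.1] 85.14821765243929
hung [396.1 182.3] [456.4 178. ] 60.44237549004941 [407.  296.3] [472.8 290.9]
fold [554.2 261.3] [614.6 256.4] 60.67004958234568 85.3466671463625
tip [554.9 270.6] [616.2 265.6]
raila 3.7 121.2
railb 3.5 -155.4
hungfront -103.2 75.7
hungfold 11.1 71.6
fold -11.5 -75.3
tip -2.1 -75.7
tcp -78.5 -75.5
card 62.5 -77.0
```

Moving 22 mm forward, then lowering to just above the rail for a check.

{"fn": "move_arm", "kwargs": {"targets": "-1 1.1 0 0 0 0 0;-1 1.1 0 0 0 0 0;-1 0 0 3 0 0 0;-1 0 0 3 0 0 0;-1 0 0 2.6 0 0 0"}}

```text
clock: 6.53
eef_pos: [581.3, 213.4, 141.3]
tool_rot: [3.141, 0.0, 1.487]
force: [-0.3, -0.3, -2.0]
width: 59.3
gripper_force: 65.9
```

{"fn": "move_arm", "kwargs": {"targets": "-1 0 0 0 0 0 0;-1 0 0 0 0 0 0"}}

```text
clock: 6.7
eef_pos: [580.5, 213.1, 141.4]
tool_rot: [-3.139, 0.001, 1.488]
force: [0.2, 0.4, -2.0]
width: 59.6
gripper_force: 65.6
```

```bash
python3 - <<'E'
from h import *
s=read_state(); print({k:np.round(v,3) for k,v in s.items() if k in('clock','eef_pos','tool_rot')})
d=cam('wrist'); np.save('w3.npy',d,allow_pickle=True); t=cam('scene')
a=cv2.resize(d['color'][30:190,:,::-1],None,fx=1.4,fy=1.4)[:,:784]; b=cv2.resize(t['color'][60:210,260:440,::-1],None,fx=2.4,fy=2.4)
b=np.pad(b,((0,0),(0,784-b.shape[1]),(0,0)))
cv2.imwrite('pics/w3.png',np.vstack([a,b]));print(a.shape,b.shape)
E
```

```text
{'clock': np.float64(6.7), 'eef_pos': array([580.47 , 213.062, 141.439]), 'tool_rot': array([-3.139e+00,  1.000e-03,  1.488e+00])}
(224, 784, 3) (360, 784, 3)
```

View pics/w3.png

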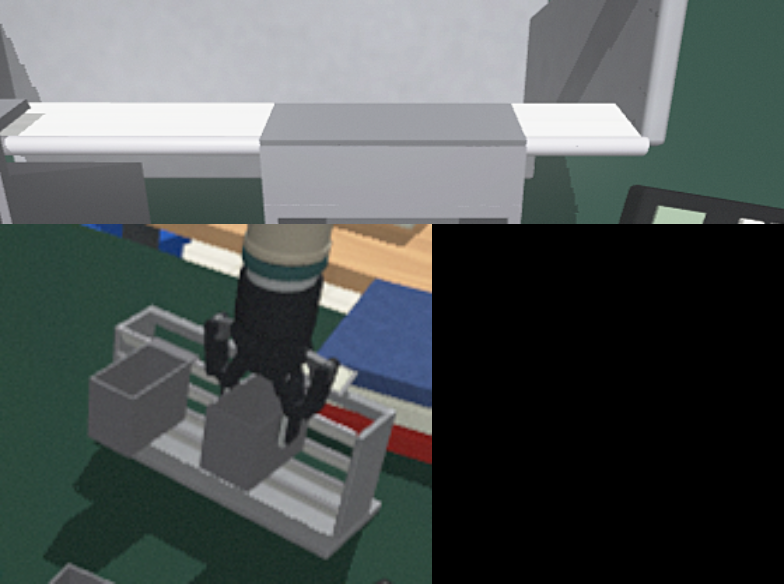

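The lip is over the rail. In the strip, the fold is at y=143, the tip at y=103 and the rail's front edge at y=154.

```bash
python3 - <<'E'
from h import *
d=np.load('w3.npy',allow_pickle=True).item()
an=np.radians(85.2);X=np.array([np.cos(an),np.sin(an)]);Y=np.array([-X[1],X[0]]);O=np.array([510.3,276.6])
g=lambda x,y,z:onz(d,x/1.4,30+y/1.4,z)[:2]
for n,p in dict(rail=g(390,154.5,147),railtop=g(390,152.5,150),railend=g(650,146,150),fold=g(393,143,186.4),tip=g(393,103,170.4),foldl=g(261,143,186.4),foldr=g(526,143,186.4)).items(): print(n,((p-O)@X).round(1),((p-O)@Y).round(1))
E
```

```text
rail 2.8 -74.5
railtop 3.5 -74.5
railend 5.5 -155.2
fold 6.9 -75.5
tip 16.6 -75.5
foldl 6.9 -45.5
foldr 6.9 -105.7
```

Advancing 3 mm and lowering onto the rail.

{"fn": "move_arm", "kwargs": {"targets": "-1 0.3 0 0 0 0 0;-1 0 0 0.8 0 0 0;-1 0 0 0.8 0 0 0;-1 0 0 0.8 0 0 0;-1 0 0 0 0 0 0"}}

```text
clock: 7.22
eef_pos: [580.1, 215.7, 116.3]
tool_rot: [-3.139, 0.002, 1.488]
force: [-0.1, -1.3, -3.2]
width: 59.1
gripper_force: 65.6
```

{"fn": "move_arm", "kwargs": {"targets": "-1 0 0 0.3 0 0 0;-1 0 0 0.3 0 0 0;-1 0 0 0.2 0 0 0;-1 0 0 0.1 0 0 0;-1 0 0 0 0 0 0"}}

```text
clock: 7.63
eef_pos: [581.3, 216.5, 109.1]
tool_rot: [-3.141, 0.0, 1.488]
force: [-0.7, 0.5, -1.6]
width: 59.6
gripper_force: 65.6
```

{"fn": "move_arm", "kwargs": {"targets": "-1 0 0 0.1 0 0 0;-1 0 0 0 0 0 0;-1 0 0 0 0 0 0"}}

```text
clock: 7.88
eef_pos: [581.5, 216.6, 108.5]
tool_rot: [3.141, -0.0, 1.488]
force: [-0.3, -0.4, -3.0]
width: 59.2
gripper_force: 65.6
```

{"fn": "move_arm", "kwargs": {"targets": "-1 0 0 0.1 0 0 0;-1 0 0 0 0 0 0;-1 0 0 0 0 0 0"}}

```text
clock: 8.13
eef_pos: [581.6, 216.7, 107.8]
tool_rot: [3.141, -0.0, 1.488]
force: [-1.0, -1.1, 0.7]
width: 59.1
gripper_force: 66.3
```

Vertical force rose from -3 N to about 0 at bin height 78 mm. A lip tip resting on the rail would have shown contact at about 91 mm, so the flange is seated. Releasing.

{"fn": "move_arm", "kwargs": {"targets": "1 0 0 0 0 0 0;1 0 0 0 0 0 0;1 0 0 0 0 0 0;1 0 0 0 0 0 0;1 0 0 0 0 0 0"}}

```text
clock: 8.55
eef_pos: [581.4, 216.6, 107.3]
tool_rot: [3.142, -0.0, 1.488]
force: [-0.3, 0.1, -0.1]
width: 85.1
gripper_force: 0.0
```

```bash
python3 - <<'E'
from h import *
d=cam('wrist'); np.save('w4.npy',d,allow_pickle=True); t=cam('scene')
a=cv2.resize(d['color'][30:250,:,::-1],None,fx=1.4,fy=1.4); b=cv2.resize(t['color'][90:200,280:440,::-1],None,fx=2.4,fy=2.4)
b=np.pad(b,((0,0),(0,784-b.shape[1]),(0,0)))
cv2.imwrite('pics/w4.png',np.vstack([a,b]))
E
```

```text
(no output)
```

View pics/w4.png

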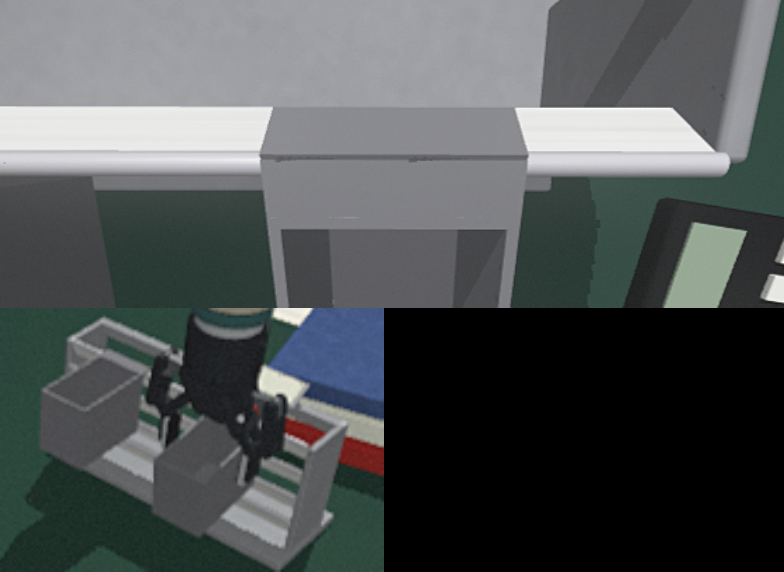

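The lip lies over the slat with the rail enclosed: fold at (261–527,157), tip at y=107. The fingers stand open and clear. Retracting straight up, then checking.

{"fn": "move_arm", "kwargs": {"targets": "1 0 0 -1 0 0 0;1 0 0 -2 0 0 0;1 0 0 -3 0 0 0;1 0 0 -4 0 0 0;1 0 0 -4 0 0 0"}}

```text
clock: 9.07
eef_pos: [580.6, 216.4, 249.0]
tool_rot: [-3.14, 0.0, 1.489]
force: [0.4, -0.1, 0.8]
width: 85.7
gripper_force: 0.0
```

{"fn": "move_arm", "kwargs": {"targets": "1 -3.5 0 0 0 0 0;1 -3.5 0 0 0 0 0;1 -3.5 0 0 0 0 0;1 -3.5 0 0 0 0 0;1 -3.5 0 0 0 0 0"}}

```text
clock: 9.48
eef_pos: [566.7, 40.7, 248.4]
tool_rot: [3.14, 0.0, 1.489]
force: [0.8, -0.6, -1.1]
width: 85.4
gripper_force: 0.0
```

```bash
python3 - <<'E'
from h import *
t=cam('scene'); w=cam('wrist');p=cam('top')
a=cv2.resize(t['color'][90:215,280:440,::-1],(400,312)); b=cv2.resize(p['color'][100:300,60:320,::-1],(400,308));b=np.pad(b,((0,4),(0,0),(0,0)))
c=cv2.resize(w['color'][:200,:,::-1],(800,286))
cv2.imwrite('pics/w5.png',np.vstack([np.hstack([a,b]),c])); print(read_state()['clock'])
E
```

```text
9.6333
```

View pics/w5.png

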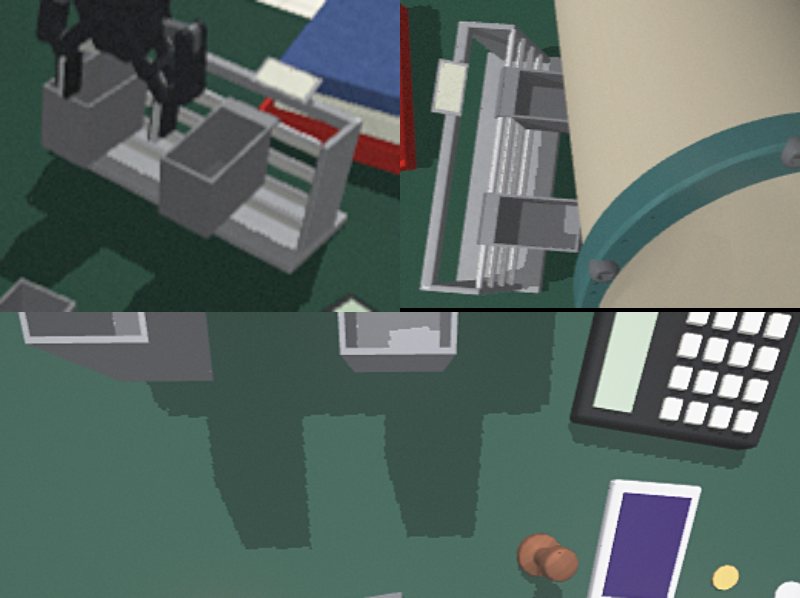

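The bin hangs by itself, level, in the bay before the card. It matches its fixed neighbour in both views: scene crop (215,150), top crop (530,95). The gripper touches nothing, so I'm handing the job in.

```bash
python3 -c "
from h import *
print(order.finish_job())"
```

```text
the job is handed in; nothing more can be done
None
```

The lipped grey coin bin now hangs by itself on the top slat in the bay with the blank card, the arm never touched the plain tray or the orange look-alike, and I handed the job in at about 9.6 s; no verdict was returned.

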